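Probe the analyser's sample port and show the gauge tip to the reader

TASK

Take the gauge rod from its cradle, push it into the analyser's inclined sample port until its collar stops against the rim, pause there a moment, and draw it straight out again. Then hold the rod level in the air with its tip midway between the two lenses of the optical reader, at lens height and with the rod square to the line between the lenses, touching neither the reader nor anything else. Finish like that, still holding the rod steady in the gripper, and leave the other things on the bench where they are.

Things in the scene. Friction and masses are not known exactly. Their poses are not given: they have to be found in the camera images.
- rod: The loose gauge rod, straight, 162 mm long, about 0.16 kg; origin and axes as rod_grip. Along x from there, tail to tip: round steel end weight 24 mm across, -44 to -32 mm; square aluminium handle 16 x 16 mm, -32 to +30; round brass collar 30 mm across, +30 to +38; plain round steel shaft 10 mm across with a round nose, +38 to +118. It balances within 15 mm of its origin.
- rod_grip (a point): Centre of the square handle of the gauge rod, where to grip it. The rod lies level in the cradle with its axis 50 mm above the bench. x runs along the rod towards the tip; z is up while it lies in the cradle.
- rod_tip (a point): Extreme end of the rod's nose, on its axis, 118 mm along x from rod_grip; same axes as rod_grip.
- rod_collar (a point): Centre of the collar's front face (the face towards the tip, which stops against the port's rim), on the rod's axis 38 mm along x from rod_grip, 80 mm behind the tip; same axes.
- port_mouth (a point): Centre of the rim (130 mm above the bench) of the sample port, a fixed aluminium tube 28 mm across that sticks 45 mm out of the analyser's sloping front. z is the tube's axis, pointing out of it, 30 degrees above level; y is level. The mouth is a funnel, 20 mm across at the rim, narrowing over 8 mm to a 13 mm bore, deeper than the shaft is long: the collar stops on the rim.
- instrument: The fixed analyser, white and black, footprint 200 mm (x) by 160 mm (y), 130 mm high, with a display on top. Origin: centre of its underside; its front with the port looks along its -x axis.
- reader_focus (a point): Point midway between the two lenses of the optical reader, 90 mm above the bench. x is the line from lens to lens, y the level direction through the gap (the rod may point either way along it), z is up.
- reader: The fixed optical reader: black base 160 x 55 x 18 mm with two white posts, each 42 x 50 mm, their tops 123 mm above the bench, a gap of 70 mm between them, open above and on both sides; a lens in the inner face of each. Origin at the centre of its underside, axes as reader_focus.
- cradle: Fixed grey cradle that the rod lies in: base plate 155 x 60 x 8 mm and two V rests, under the shaft (90 mm along x) and under the end weight (-38 mm), no higher than 60 mm; nothing stands above the rod or beside the handle. Origin on the bench straight under rod_grip at the start; x along the rod towards the tip.
- lens_ring: Bystander: loose black lens ring lying flat, 68 mm across, 12 mm high; origin at the centre of its underside.
- jar: Bystander: loose glass jar with cap, 52 mm across, 75 mm high; origin at the centre of its underside.
- adapter: Bystander: loose black power adapter, 100 x 50 x 34 mm; origin at the centre of its underside.
Mind the look-alikes: they are no part of the job. Leave any turquoise look-alike of the reader alone.

How it is judged:
By the outcome, as a careful person would: the job done as asked, in the order asked, and still so for the second after the job is handed in, while the arm keeps its last pose, push and grip.
It also fails if it takes over 58 s, if anything falls off the work surface, if the arm or the gripper's body presses on something with over 40 N, if the wrist force passes 120 N, or if a joint passes its speed limit or range.

ROBOT

A 7-joint arm with a two-finger parallel gripper is mounted at the origin on the work surface. World frame = base frame: x ahead of the robot, y to its left, z up, the work surface at z = 0. Lengths are in m, angles in rad, forces in N, time in s.
With the tool pointing down it reaches from about 0.4 to 0.85 m from the base axis. Payload 10.4 kg.
Tool frame: the origin (TCP) lies between the finger pads; the fingertips stand tip_extent ahead of it and the grasp point (between the pads) lies 2 mm behind it (tip_extent is the distance from the TCP to the fingertips, in m); z points along the fingers, y is the direction in which the jaws open and shut (so a half turn about z gives the same grasp; the last joint's range is limited). The gripper opens to 87 mm and grips with 3 to 60 N. Pads are 19 mm wide; open, the fingers measure 117 mm over their backs; the gripper's body (75 mm by 190 mm) begins 51 mm behind the grasp point.
Start: joints at [-1.184, 0.332, -0.065, 1.46, 0.022, 1.35, -0.088], TCP at [0.249, 0.573, 0.24] pointing down, gripper open.
Joint ranges: [-2.6, 2.6], [-0.5, 2.12], [-1.47, 1.34], [0.16, 2.42], [-1.27, 4.41], [0.06, 2.06], [-2.6, 2.6]. Speed limits (rad/s): [2.22, 2.22, 2.79, 2.79, 3.14, 3.14, 3.14].

INTERFACE

Orientations are given as a unit quaternion [x, y, z, w].
In Python, from bench import read_state, camera, camera_params, close_job, tip_extent gives the robot as it stands. The module is installed in compiled form; this text tells all that it offers.
- The arm moves only by the tool send_rows, never from a script. Its argument "steps" is a list of rows, each a list of 7 numbers: the turn, a rotation vector about the tool's x, y, z in degrees, then the shift along the tool's x, y, z in m, then the gripper's target within -1 to 1 (shut at 1, half-way at 0, fully open at -1). In form: [[ax, ay, az, x, y, z, jaw], ...]. A call has exactly 10 rows; each row shifts and turns the pose as measured when the row begins, along the tool's axes as they then stand; what a row does not reach is not made up. A row lasts 1/10 s, in which the tool goes at most 50 mm and 8.59 degrees, less where a joint would pass 70% of its speed; a pose out of reach is approached as far as the arm can. A call with a gripper value outside its range is refused whole. The fingers move at their own pace and stop on an object; "force" is the grip in N (left out, the last holds). Time passes only in rows, so rows that do not move let the fingers close, or fill a call up. It gives the time, the measured TCP pose, the force and the opening at its end, in the units of the state.
- read_state(): the state, without advancing time (a new reading comes with each control period).
- camera(name): name is "side" or "top"; returns (picture, depth): 400x640x3 uint8, blue, green, red; 400x640 float32, m along the optical axis (not along the pixel's ray), 0 where there is no reading.
- camera_params(name): a dict with "camera_matrix" (3x3 intrinsics, pixels), "dist" ([k1, k2, p1, p2, k3] as OpenCV has them; the pictures are not rectified), "world_from_camera" (4x4, takes a point from camera to world coordinates). Camera axes: x right, y down, z forward; pixel columns grow to the right and rows downward; lengths in m; the calibration is good to about 2 mm. A picture is of the moment at which its call begins. camera_params takes no time and is no camera call.
- close_job(): hands the job in, once; it reports no verdict.
The state is a dict: "time": time; "joint_positions": joint angles; "joint_vel": joint speeds; "joint_torque": joint torques, N m; "ee_pos": TCP position; "eef_rot": TCP orientation; "ft_force": force on the tool from outside, world axes, zero at the start; "torque": the same for the moment, N m; "width": finger opening in m.
Only numpy, scipy, OpenCV 4.12 (cv2) and the standard library are available. Lean on these libraries where they do the work, as an engineer would, in place of code of your own. Each camera call takes 0.05 s, during which the arm holds its last target.

## Working session

There is one attempt and no reset: what is moved stays moved. The work goes in short steps, Python scripts to look and compute and a tool call to move; the robot and the scene stay as the last step left them, time stands still between calls to the robot, and variables do not carry over. Pictures are saved under pics/ and viewed, and the job is handed in when it is done.

Besides the shell and the picture viewer there is one more tool, called as name([rows], argument=value, ...), one row to a line, values as JSON. send_rows: Moves the arm, as the interface text tells. Its arguments: {"type":"object","properties":{"steps":{"type":"array"},"force":{"type":"number"}},"required":["steps"]}

```bash
mkdir -p pics
python3 - <<'E'
from bench import *
import cv2,numpy as np
s=read_state();print({k:np.round(v,4) for k,v in s.items()});print(tip_extent if not callable(tip_extent) else tip_extent())
for n in("side","top"):
    im,d=camera(n);cv2.imwrite(f"pics/{n}0.png",im);np.save(f"{n}0.npy",d)
    p=camera_params(n);print(n,p)
E
```

```text
{'time': np.float64(0.0), 'joint_positions': array([-1.1836,  0.3329, -0.0647,  1.461 ,  0.0216,  1.3499, -0.0885]), 'joint_vel': array([-0.0001, -0.0013, -0.001 , -0.0004,  0.0012,  0.0006, -0.0017]), 'joint_torque': array([ 7.00000e-04, -6.23271e+01,  2.51000e-02, -3.89881e+01,
       -6.12000e-02,  4.00000e-02,  2.00000e-04]), 'ee_pos': array([0.2489, 0.5729, 0.2387]), 'eef_rot': array([ 2.035e-01,  9.791e-01, -7.000e-04, -1.000e-04]), 'ft_force': array([0.2579, 0.0217, 0.8542]), 'torque': array([-0.0095, -0.0323,  0.0049]), 'width': np.float64(0.0871)}
0.017
side {'camera_matrix': array([[393.05375892,   0.        , 316.32055343],
       [  0.        , 393.05375892, 196.29475221],
       [  0.        ,   0.        ,   1.        ]]), 'dist': array([0.02343299, 0.        , 0.        , 0.        , 0.        ]), 'world_from_camera': array([[ 0.76232168, -0.38819974,  0.51784806,  0.08762924],
       [-0.64719705, -0.45882915,  0.60877893, -0.49398483],
       [ 0.00127597, -0.79923512, -0.60101714,  0.66299165],
       [ 0.        ,  0.        ,  0.        ,  1.        ]])}
top {'camera_matrix': array([[373.75130058,   0.        , 316.1470843 ],
       [  0.        , 373.75130058, 198.22392098],
       [  0.        ,   0.        ,   1.        ]]), 'dist': array([0.02737007, 0.        , 0.        , 0.        , 0.        ]), 'world_from_camera': array([[-8.36852478e-04, -9.78051575e-01,  2.08361266e-01,
         3.54412976e-01],
       [-9.99995848e-01,  2.43931625e-04, -2.87131723e-03,
         9.00579627e-02],
       [ 2.75747044e-03, -2.08362804e-01, -9.78047718e-01,
         9.49937861e-01],
       [ 0.00000000e+00,  0.00000000e+00,  0.00000000e+00,
         1.00000000e+00]])}
```

View pics/side0.png

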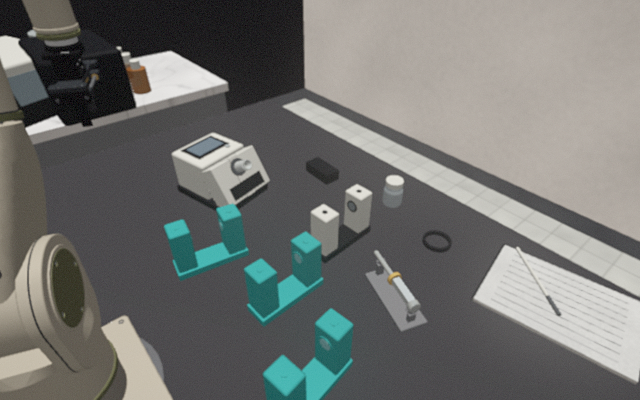

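View pics/top0.png

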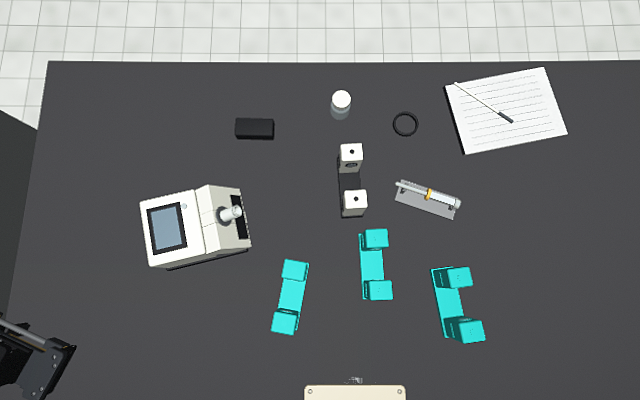

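```bash
cat > h.py <<'E'
from bench import *
import cv2,numpy as np
def ray(n,uv):
    p=camera_params(n);T=p["world_from_camera"]
    q=cv2.undistortPoints(np.array(uv,float).reshape(-1,1,2),p["camera_matrix"],p["dist"]).reshape(-1,2)
    d=np.c_[q,np.ones(len(q))]@T[:3,:3].T
    return T[:3,3],d
def plane(n,uv,z):
    o,d=ray(n,uv);return o+d*((z-o[2])/d[:,2])[:,None]
def proj(n,X):
    p=camera_params(n);T=np.linalg.inv(p["world_from_camera"])
    r,_=cv2.Rodrigues(T[:3,:3]);return cv2.projectPoints(np.array(X,float).reshape(-1,1,3),r,T[:3,3],p["camera_matrix"],p["dist"])[0].reshape(-1,2)
def tri(ua,ub,na="top",nb="side"):
    o,d=ray(na,[ua]);p,e=ray(nb,[ub]);d=d[0]/np.linalg.norm(d);e=e[0]/np.linalg.norm(e)
    t=np.linalg.lstsq(np.c_[d,-e],p-o,rcond=None)[0]
    a=o+d*t[0];b=p+e*t[1];return (a+b)/2,np.linalg.norm(a-b)
def cloud(n,dep):
    v,u=np.mgrid[0:400,0:640];uv=np.c_[u.ravel(),v.ravel()]
    o,d=ray(n,uv);return (o+d*dep.reshape(-1,1)).reshape(400,640,3)
E
python3 - <<'E'
from h import *
t=cv2.imread("pics/top0.png");s=cv2.imread("pics/side0.png")
def crop(im,x,y,w,h,k):return cv2.resize(im[y:y+h,x:x+w],None,fx=k,fy=k,interpolation=cv2.INTER_CUBIC)
a=crop(t,385,170,90,60,8);cv2.imwrite("pics/c1.png",a)
a=crop(t,130,175,130,100,6);cv2.imwrite("pics/c2.png",a)
a=crop(s,165,125,110,90,6);cv2.imwrite("pics/c3.png",a)
a=crop(s,300,175,140,160,3.7);cv2.imwrite("pics/c4.png",a)
a=crop(t,325,130,60,95,6);cv2.imwrite("pics/c5.png",a)
E
```

```text
(no output)
```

View pics/c1.png

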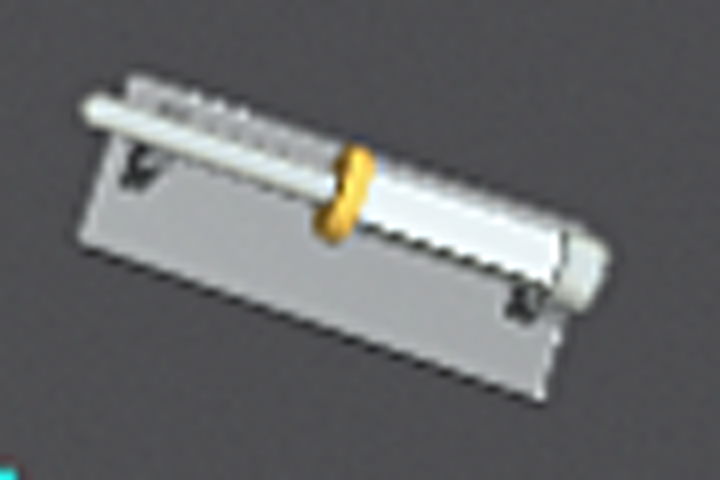

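View pics/c2.png

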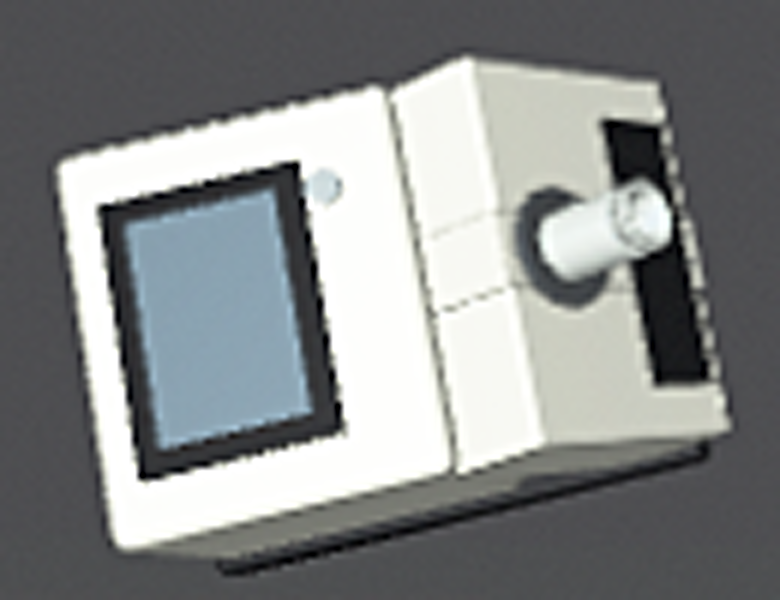

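View pics/c3.png

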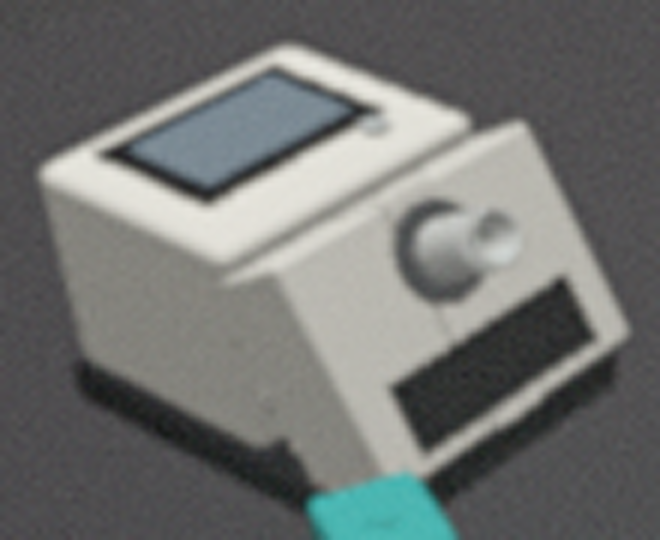

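View pics/c4.png

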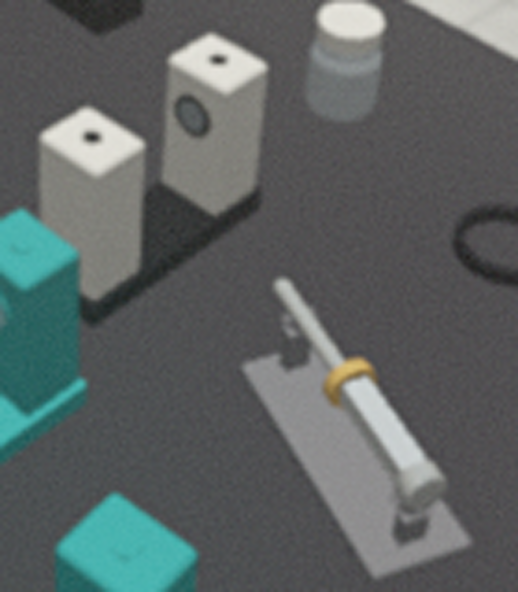

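View pics/c5.png

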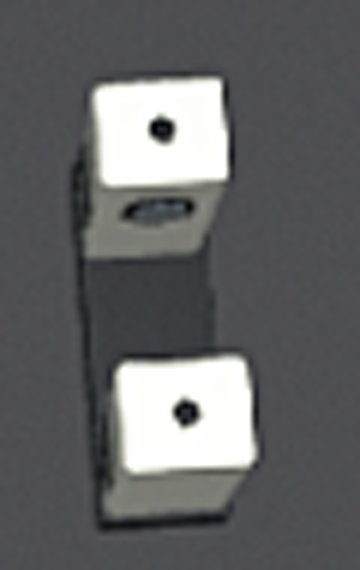

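Run:
```python
from h import *
t=cv2.imread("pics/top0.png");s=cv2.imread("pics/side0.png")
for n,im in(("top",t),("side",s)):
    C=cloud(n,np.load(f"{n}0.npy")); hsv=cv2.cvtColor(im,cv2.COLOR_BGR2HSV)
    x0,y0,x1,y1=(390,175,470,222) if n=="top" else (365,245,430,335)
    m=np.zeros((400,640),bool);m[y0:y1,x0:x1]=1
    P=C[m];print(n,"bench z",np.median(P[:,2]),np.percentile(P[:,2],[2,98]))
    g=m&(hsv[...,1]>100)&(hsv[...,0]<35)&(hsv[...,0]>10);v,u=np.nonzero(g);print("gold",len(u),u.mean(),v.mean(),"plane50",plane(n,[(u.mean(),v.mean())],.05))
    r=m&(im.min(2)>(170 if n=="top" else 150));v,u=np.nonzero(r|g)
    W=plane(n,np.c_[u,v],.05)[:,:2]
    rect=cv2.minAreaRect(W.astype(np.float32));print("rect",rect)
    vx=cv2.fitLine(W.astype(np.float32),cv2.DIST_L2,0,.001,.001).ravel();print("line",vx)
    a=(W-vx[2:])@vx[:2];i,j=a.argmin(),a.argmax();print("ends",W[i],W[j],a[j]-a[i])
    h=m&(C[...,2]>.04);Q=C[h];print("cloud rod",len(Q));
    if len(Q)>20:
        vx=cv2.fitLine(Q[:,:2].astype(np.float32),cv2.DIST_L2,0,.001,.001).ravel();print(vx);a=(Q[:,:2]-vx[2:])@vx[:2];print(vx[2:]+a.min()*vx[:2],vx[2:]+a.max()*vx[:2])
def c(n,xy,off,k):return [((xy[0]+.5)/k-.5+off[0]),((xy[1]+.5)/k-.5+off[1])]
# reader dots
td=[c("top",p,(325,130),6) for p in((162,128),(186,412))];sd=[c("side",p,(300,175),3.7) for p in((218,60),(92,137))]
print("dots top",plane("top",td,.123));print("dots side",plane("side",sd,.123))
for a,b in zip(td,sd):print(tri(a,b))
C=cloud("top",np.load("top0.npy"));
for lo,hi in((.118,.128),):
  m=np.zeros((400,640),bool);m[135:225,330:380]=1;m&=(C[...,2]>lo)&(C[...,2]<hi)
  n,l,st,cen=cv2.connectedComponentsWithStats(m.astype(np.uint8))
  for i in range(1,n):
    if st[i,4]>50: print(cen[i],np.mean(C[l==i],0),cv2.minAreaRect(C[l==i][:,:2].astype(np.float32)))
# port
pt=c("top",(650,217),(130,175),6);ps=c("side",(498,238),(165,125),6)
print("port",pt,ps,tri(pt,ps),plane("top",[pt],.13),plane("side",[ps],.13))
```

```text
top bench z 0.0024066205351842562 [-0.00226354  0.06134698]
gold 52 427.86538461538464 193.65384615384616 plane50 [[ 0.55758038 -0.18791173  0.05      ]]
rect ((0.5463420152664185, -0.18221819400787354), (0.16206790506839752, 0.056155771017074585), 69.91233825683594)
line [ 0.2641416   0.9644839   0.55124694 -0.18849395]
ends [ 0.53658922 -0.26493423] [ 0.58727464 -0.11090473] 0.1619471022769764
cloud rod 486
[ 0.38577586 -0.9225925   0.5429585  -0.18352574]
[0.41752633 0.11644838] [ 0.57085448 -0.25023968]
side bench z 0.0006808471781549197 [-0.00258356  0.05930988]
gold 64 393.265625 276.078125 plane50 [[ 0.5603363  -0.18105479  0.05      ]]
rect ((0.5604974031448364, -0.1814175397157669), (0.15442660450935364, 0.030797502025961876), 66.73180389404297)
line [ 0.3171074   0.94838965  0.5557663  -0.1976888 ]
ends [ 0.53062827 -0.2526229 ] [ 0.58491325 -0.10786717] 0.15449900459147603
cloud rod 692
[ 0.80728585  0.5901606   0.5271695  -0.21730755]
[ 0.10889964 -0.52308079] [ 0.61453779 -0.1534376 ]
dots top [[ 0.64296561  0.00518585  0.123     ]
 [ 0.53049954 -0.00158058  0.123     ]]
dots side [[ 0.64162568  0.0055359   0.123     ]
 [ 0.53050762 -0.00085241  0.123     ]]
(array([0.64244895, 0.00551593, 0.12287719]), np.float64(0.001238719001132415))
(array([ 0.53022077, -0.00142475,  0.12357178]), np.float64(0.00035441293142300125))
[351.50549451 152.29945055] [0.63951676 0.00546531 0.12331017] ((0.6396393775939941, 0.005185263231396675), (0.041672784835100174, 0.04931856319308281), 0.016697833314538002)
[355.73857868 199.17258883] [ 0.52831821 -0.00183826  0.12339605] ((0.5291944146156311, -0.0020658187568187714), (0.04199302941560745, 0.04995618015527725), 3.8066675662994385)
port [237.91666666666669, 210.75] [247.58333333333331, 164.25] (array([0.50120003, 0.26142994, 0.12968447]), np.float64(0.0010631787791382035)) [[0.50066216 0.26159201 0.13      ]] [[0.50145786 0.26079789 0.13      ]]
```

Run:
```python
from h import *
def c(xy,off,k):return [((xy[0]+.5)/k-.5+off[0]),((xy[1]+.5)/k-.5+off[1])]
T=lambda *p:[c(q,(385,170),8) for q in p]
def yaw(P):
    d=P[1]-P[0];return np.degrees(np.arctan2(d[1],d[0])),np.linalg.norm(d)
P=plane("top",T((545,400),(80,238)),.008);print("plate",P,yaw(P))
print("tip",tri(T((86,107))[0],c((281,285),(300,175),3.7)))
tt=plane("top",T((606,256),(86,107)),.05);print("top axis ends",tt,yaw(tt))
ss=plane("side",[c(q,(300,175),3.7) for q in((424,487),(281,284))],.05);print("side",ss,yaw(ss))
# shaft, shaft edges in top: midline
t=cv2.imread("pics/top0.png").astype(float).min(2)
I=lambda *p:[c(q,(130,175),6) for q in p]
for z,a,b in((.13,(62,160),(385,88)),(.13,(118,548),(450,470)),(.13,(118,548),(62,160)),(.13,(450,470),(385,88)),(.13,(545,447),(470,58)),):
    P=plane("top",I(a,b),z);print("inst",P.round(4).tolist(),yaw(P))
S=lambda *p:[c(q,(165,125),6) for q in p]
# port base ring triangulate (dark disc center)
print("ring",tri(I((566,247))[0],S((437,252))[0]),"rim",tri(I((650,217))[0],S((498,238))[0]))
P=plane("side",S((230,265),(465,125)),.13);print(P,yaw(P))
P=plane("side",S((230,265),(42,175)),.13);print(P,yaw(P))
# slope plane by depth
C=cloud("top",np.load("top0.npy"))
m=np.zeros((400,640),np.uint8);poly=np.array(I((485,75),(600,90),(640,420),(555,435))).astype(int);cv2.fillPoly(m,[poly],1)
poly2=np.array(I((510,170),(680,170),(680,310),(510,310))).astype(int);cv2.fillPoly(m,[poly2],0)
Q=C[m>0];q=Q.mean(0);n=np.linalg.svd(Q-q)[2][2];n*=np.sign(n[2]);print("slope n",len(Q),n,np.degrees(np.arctan2(n[1],n[0])),np.degrees(np.arcsin(n[2])),((Q-q)@n).std())
```

```text
plate [[ 0.4995985  -0.25935124  0.008     ]
 [ 0.55216668 -0.11451757  0.008     ]] (np.float64(70.05135766084489), np.float64(0.15407857273232559))
tip (array([ 0.58520706, -0.10937113,  0.04890638]), np.float64(0.00011918918136489176))
top axis ends [[ 0.53768273 -0.26578317  0.05      ]
 [ 0.58487486 -0.109094    0.05      ]] (np.float64(73.23858645664907), np.float64(0.1636416628823285))
side [[ 0.53337694 -0.25569928  0.05      ]
 [ 0.58499533 -0.10950921  0.05      ]] (np.float64(70.55233492953461), np.float64(0.15503546603298754))
inst [[0.5223, 0.4794, 0.13], [0.5498, 0.3625, 0.13]] (np.float64(-76.7804695914882), np.float64(0.12005712350734887))
inst [[0.3808, 0.4456, 0.13], [0.408, 0.3295, 0.13]] (np.float64(-76.82169991955925), np.float64(0.11924200466800257))
inst [[0.3808, 0.4456, 0.13], [0.5223, 0.4794, 0.13]] (np.float64(13.419533784925664), np.float64(0.1455045754082409))
inst [[0.408, 0.3295, 0.13], [0.5498, 0.3625, 0.13]] (np.float64(13.098620141585405), np.float64(0.14558982022401964))
inst [[0.4161, 0.2958, 0.13], [0.5614, 0.3316, 0.13]] (np.float64(13.829746472770632), np.float64(0.14957076018282972))
ring (array([0.49215707, 0.29752314, 0.10905817]), np.float64(0.0016109520091424799)) rim (array([0.50120003, 0.26142994, 0.12968447]), np.float64(0.0010631787791382035))
[[0.4056745  0.31427496 0.13      ]
 [0.54173287 0.35184456 0.13      ]] (np.float64(15.436347109710697), np.float64(0.14115011153002036))
[[0.4056745  0.31427496 0.13      ]
 [0.37722522 0.43260449 0.13      ]] (np.float64(103.51870997409824), np.float64(0.12170143089678631))
slope n 587 [-0.21999904  0.9703459   0.10014621] 102.77427359842268 5.747589754827514 0.01053652564170867
```

send_rows([
  [0, 0, 2, -0.02, 0, 0, -1],
  [0, 0, 3.5, -0.0375, 0, 0, -1],
  [0, 0, 3.5, -0.0375, 0, 0, -1],
  [0, 0, 3.5, -0.0375, 0, 0, -1],
  [0, 0, 3.5, -0.0375, 0, 0, -1],
  [0, 0, 3.5, -0.0375, 0, 0, -1],
  [0, 0, 3.5, -0.0375, 0, 0, -1],
  [0, 0, 3.5, -0.0375, 0, 0, -1],
  [0, 0, 3.5, -0.0375, 0, 0, -1],
  [0, 0, 3.5, -0.0375, 0, 0, -1],
])

```text
time: 1.1
ee_pos: [0.5338, 0.3377, 0.235]
eef_rot: [0.49, 0.872, -0.004, 0.0]
ft_force: [-0.3, 0.3, -0.8]
width: 0.0869
```

```bash
cat >> h.py <<'E'
from scipy.spatial.transform import Rotation as R
def target(yaw,pitch):
    # tool x along rod (yaw deg, pitch up deg), tool y level
    a,b=np.radians([yaw,pitch]);x=np.array([np.cos(a)*np.cos(b),np.sin(a)*np.cos(b),np.sin(b)])
    z=-np.array([-np.cos(a)*np.sin(b),-np.sin(a)*np.sin(b),np.cos(b)])
    return R.from_matrix(np.c_[x,np.cross(z,x),z])
def err(p,rot):
    s=read_state();r=R.from_quat(s["eef_rot"]);
    print("t",round(float(s["time"]),2),"pos",np.round(s["ee_pos"],4),"w",round(float(s["width"]),4),"F",np.round(s["ft_force"],1),"q",np.round(s["joint_positions"],2))
    print("turn deg",np.degrees((r.inv()*rot).as_rotvec()).round(2),"shift tool",r.inv().apply(np.array(p)-s["ee_pos"]).round(4),"shift in target axes",rot.inv().apply(np.array(p)-s["ee_pos"]).round(4))
GR=[.5452,-.2204,.048];YR=70.3
E
python3 -c "
from h import *
err([*GR[:2],.15],target(YR,0))"
```

```text
t 1.1 pos [0.5338 0.3377 0.235 ] w 0.0869 F [-0.3  0.3 -0.8] q [-0.79  0.35  0.2   1.45 -0.07  1.35 -0.04]
turn deg [-0.25  0.37 51.06] shift tool [-0.4821 -0.2801  0.0887] shift in target axes [-0.5216  0.1989  0.085 ]
```

send_rows([
  [0, 0, 3.4, -0.0384, -0.003, 0, -1],
  [0, 0, 3.4, -0.0384, -0.003, 0, -1],
  [0, 0, 3.4, -0.0384, -0.003, 0, -1],
  [0, 0, 3.4, -0.0384, -0.003, 0, -1],
  [0, 0, 3.4, -0.0384, -0.003, 0, -1],
  [0, 0, 3.4, -0.0384, -0.003, 0, -1],
  [0, 0, 3.4, -0.0384, -0.003, 0, -1],
  [0, 0, 3.4, -0.0384, -0.003, 0, -1],
  [0, 0, 3.4, -0.0384, -0.003, 0, -1],
  [0, 0, 3.4, -0.0384, -0.003, 0.005, -1],
])

```text
time: 2.1
ee_pos: [0.6074, -0.0648, 0.2313]
eef_rot: [0.74, 0.673, -0.006, 0.003]
ft_force: [0.3, 0.1, -0.1]
width: 0.0871
```

```bash
python3 -c "
from h import *
err([*GR[:2],.11],target(YR,0))"
```

```text
t 2.1 pos [ 0.6074 -0.0648  0.2313] w 0.0871 F [ 0.3  0.1 -0.1] q [-0.36  0.32  0.48  1.53 -0.14  1.32  0.04]
turn deg [-0.08  0.78 14.31] shift tool [-0.1592 -0.0469  0.1236] shift in target axes [-0.1675 -0.0061  0.1213]
```

send_rows([
  [0, 0.1, 2.4, -0.0273, -0.0045, 0.005, -1],
  [0, 0.1, 2.4, -0.0273, -0.0045, 0.005, -1],
  [0, 0.1, 2.4, -0.0273, -0.0045, 0.01, -1],
  [0, 0.1, 2.4, -0.0273, -0.0045, 0.01, -1],
  [0, 0.1, 2.4, -0.0273, -0.0045, 0.015, -1],
  [0, 0.1, 2.3, -0.0273, -0.0045, 0.02, -1],
  [0, 0, 0, 0, 0, 0.02, -1],
  [0, 0, 0, 0, 0, 0.02, -1],
  [0, 0, 0, 0, 0, 0.01, -1],
  [0, 0, 0, 0, 0, 0, -1],
])

```text
time: 3.1
ee_pos: [0.5351, -0.2473, 0.1141]
eef_rot: [0.831, 0.557, -0.004, 0.003]
ft_force: [-0.1, 0.6, 0.2]
width: 0.0867
```

Run:
```python
from h import *
err(GR,target(YR,0))
im,d=camera("side");cv2.imwrite("pics/s1.png",cv2.resize(im[120:340,270:510],None,fx=2.5,fy=2.5))
im,d=camera("top");cv2.imwrite("pics/t1.png",cv2.resize(im[120:280,360:520],None,fx=3.5,fy=3.5))
```

```text
t 3.1 pos [ 0.5351 -0.2473  0.1141] w 0.0867 F [-0.1  0.6  0.2] q [-0.12  0.4   0.59  1.73 -0.23  1.08  0.14]
turn deg [-0.03  0.58 -2.67] shift tool [ 0.0294 -0.0009  0.0658] shift in target axes [0.0287 0.0004 0.0661]
```

View pics/s1.png

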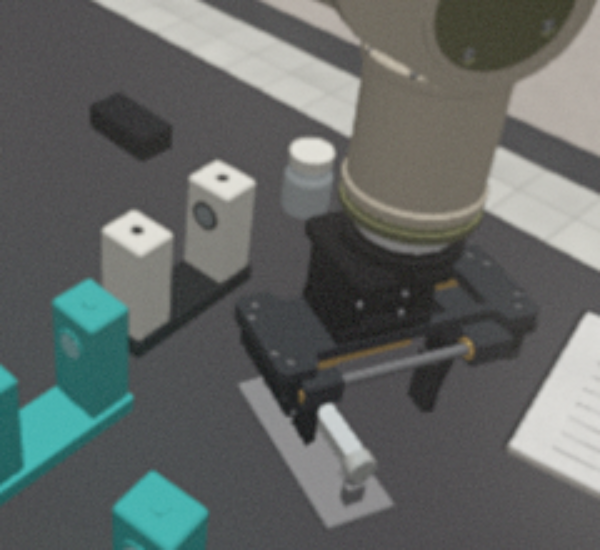

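View pics/t1.png

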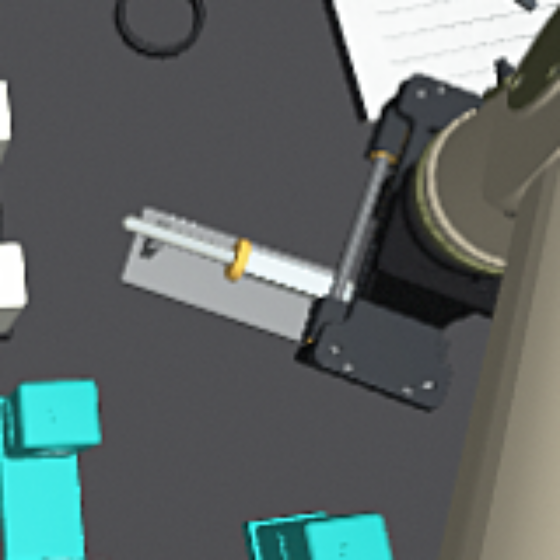

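send_rows([
  [0, 0.3, -1.3, 0.0147, 0, 0, -1],
  [0, 0.3, -1.3, 0.0147, -0.0004, 0, -1],
  [0, 0, 0, 0, 0, 0.012, -1],
  [0, 0, 0, 0, 0, 0.012, -1],
  [0, 0, 0, 0, 0, 0.012, -1],
  [0, 0, 0, 0, 0, 0.012, -1],
  [0, 0, 0, 0, 0, 0.01, -1],
  [0, 0, 0, 0, 0, 0.004, -1],
  [0, 0, 0, 0, 0, 0, -1],
  [0, 0, 0, 0, 0, 0, -1],
])

```text
time: 4.2
ee_pos: [0.5492, -0.2164, 0.0493]
eef_rot: [0.816, 0.578, 0.002, 0.001]
ft_force: [0.1, -0.1, -1.0]
width: 0.0872
```

Run:
```python
from h import *
err(GR,target(YR,0))
```

```text
t 4.2 pos [ 0.5492 -0.2164  0.0493] w 0.0872 F [ 0.1 -0.1 -1. ] q [-0.13  0.47  0.53  1.78 -0.29  0.96  0.18]
turn deg [ 0.22 -0.11  0.33] shift tool [-0.0051 -0.0024  0.0013] shift in target axes [-0.0051 -0.0024  0.0013]
```

send_rows([
  [0.2, 0, 0.3, -0.004, -0.0024, 0.0013, -1],
  [0, 0, 0, 0, 0, 0, -1],
  [0, 0, 0, 0, 0, 0, 0.3],
  [0, 0, 0, 0, 0, 0, 1],
  [0, 0, 0, 0, 0, 0, 1],
  [0, 0, 0, 0, 0, 0, 1],
  [0, 0, 0, 0, 0, 0, 1],
  [0, 0, 0, 0, 0, 0, 1],
  [0, 0, 0, 0, 0, 0, 1],
  [0, 0, 0, 0, 0, 0, 1],
], force=45)

```text
time: 5.2
ee_pos: [0.5463, -0.2202, 0.0498]
eef_rot: [0.818, 0.576, 0.002, 0.001]
ft_force: [0.8, -0.4, 0.1]
width: 0.0313
```

Run:
```python
from h import *
err(GR,target(YR,0))
```

```text
t 5.2 pos [ 0.5463 -0.2202  0.0498] w 0.0313 F [ 0.8 -0.4  0.1] q [-0.12  0.47  0.53  1.78 -0.29  0.96  0.18]
turn deg [ 0.17 -0.15 -0.01] shift tool [-0.0006 -0.001   0.0018] shift in target axes [-0.0006 -0.001   0.0018]
```

send_rows([
  [0, 0, 0, 0, 0, 0, 1],
  [0, 0, 0, 0, 0, 0, 1],
  [0, 0, 0, 0, 0, 0, 1],
  [0, 0, 0, 0, 0, 0, 1],
  [0, 0, 0, 0, 0, 0, 1],
  [0, 0, 0, 0, 0, 0, 1],
  [0, 0, 0, 0, 0, 0, 1],
  [0, 0, 0, 0, 0, -0.01, 1],
  [0, 0, 0, 0, 0, -0.02, 1],
  [0, 0, 0, 0, 0, -0.03, 1],
])

```text
time: 6.2
ee_pos: [0.543, -0.2191, 0.108]
eef_rot: [0.818, 0.576, -0.001, -0.003]
ft_force: [1.2, 0.6, -1.3]
width: 0.0155
```

Run:
```python
from h import *
err([GR[0],GR[1],.2],target(YR,0))
```

```text
t 6.2 pos [ 0.543  -0.2191  0.108 ] w 0.0155 F [ 1.2  0.6 -1.3] q [-0.15  0.39  0.56  1.74 -0.24  1.08  0.15]
turn deg [-0.35 -0.06 -0.01] shift tool [-0.0003  0.002  -0.092 ] shift in target axes [-0.0004  0.0025 -0.092 ]
```

send_rows([
  [0, 0, 0, 0, 0, -0.035, 1],
  [0, 0, 0, 0, 0, -0.035, 1],
  [0, 0, -1.5, 0.015, 0, -0.03, 1],
  [0, 0, -3.3, 0.0355, -0.0034, -0.005, 1],
  [0, 0, -3.3, 0.0355, -0.0034, 0, 1],
  [0, 0, -3.3, 0.0355, -0.0034, 0, 1],
  [0, 0, -3.3, 0.0355, -0.0034, 0, 1],
  [0, 0, -3.3, 0.0355, -0.0034, 0, 1],
  [0, 0, -3.3, 0.0355, -0.0034, 0, 1],
  [0, 0, -3.3, 0.0355, -0.0034, 0, 1],
])

```text
time: 7.2
ee_pos: [0.5615, 0.042, 0.2288]
eef_rot: [0.676, 0.737, 0.001, 0.003]
ft_force: [0.0, 0.1, -2.2]
width: 0.0153
```

```bash
cat >> h.py <<'E'
RIM=np.array([.501,.2612,.13]);YP=103.4
def outp(d): # TCP for tip d outside rim (negative = inside)
    return RIM-target(YP,-30).as_matrix()[:,0]*(.118+d)
E
python3 - <<'E'
from h import *
err([.5307,.1365,.24],target(YP,0));print(outp(.03))
E
```

```text
t 7.2 pos [0.5615 0.042  0.2288] w 0.0153 F [ 0.   0.1 -2.2] q [-0.5   0.2   0.39  1.67 -0.08  1.28 -0.01]
turn deg [ 0.35  0.18 -8.51] shift tool [ 0.0967 -0.0226 -0.0116] shift in target axes [ 0.099  -0.0081 -0.0112]
[0.53070354 0.1365176  0.204     ]
```

send_rows([
  [0, 0, -2.8, 0.0185, -0.0045, 0, 1],
  [0, 0, -2.8, 0.0185, -0.0045, 0, 1],
  [0, 0, -2.8, 0.0185, -0.0045, 0, 1],
  [0, -5, 0, 0.01, -0.002, 0, 1],
  [0, -5, 0, 0, 0, 0, 1],
  [0, -5, 0, 0, 0, 0, 1],
  [0, -5, 0, 0, 0, 0, 1],
  [0, -5, 0, 0, 0, 0, 1],
  [0, -4, 0, 0, 0, 0, 1],
  [0, 0, 0, 0, 0, 0, 1],
])

```text
time: 8.2
ee_pos: [0.5331, 0.108, 0.2319]
eef_rot: [0.594, 0.761, -0.156, 0.209]
ft_force: [-0.5, 0.3, -2.7]
width: 0.0155
```

Run:
```python
from h import *
err(outp(.04),target(YP,-30))
```

```text
t 8.2 pos [0.5331 0.108  0.2319] w 0.0155 F [-0.5  0.3 -2.7] q [-0.82  0.22  0.27  1.73  0.46  1.38 -0.44]
turn deg [0.94 0.28 0.43] shift tool [0.0285 0.0044 0.01  ] shift in target axes [0.0285 0.0043 0.01  ]
```

send_rows([
  [0.5, 0.2, 0.3, 0.01, 0.002, 0.005, 1],
  [0.4, 0.1, 0.2, 0.01, 0.002, 0.005, 1],
  [0, 0, 0, 0.007, 0, 0, 1],
  [0, 0, 0, 0, 0, 0, 1],
  [0, 0, 0, 0, 0, 0, 1],
  [0, 0, 0, 0, 0, 0, 1],
  [0, 0, 0, 0, 0, 0, 1],
  [0, 0, 0, 0, 0, 0, 1],
  [0, 0, 0, 0, 0, 0, 1],
  [0, 0, 0, 0, 0, 0, 1],
])

```text
time: 9.2
ee_pos: [0.5337, 0.1249, 0.2093]
eef_rot: [0.603, 0.756, -0.158, 0.2]
ft_force: [-0.7, -0.2, -1.9]
width: 0.0154
```

Run:
```python
from h import *
err(outp(.04),target(YP,-30))
for n,x,y,w,h,k in (("side",200,100,160,120,5),("top",170,150,160,110,5)):
    im,d=camera(n);cv2.imwrite(f"pics/{n}2f.png",im);cv2.imwrite(f"pics/{n}2.png",cv2.resize(im[y:y+h,x:x+w],None,fx=k,fy=k,interpolation=cv2.INTER_CUBIC))
```

```text
t 9.2 pos [0.5337 0.1249 0.2093] w 0.0154 F [-0.7 -0.2 -1.9] q [-0.82  0.27  0.26  1.71  0.43  1.37 -0.47]
turn deg [-0.12 -0.43 -0.46] shift tool [ 0.003  -0.0003 -0.0014] shift in target axes [ 0.003  -0.0002 -0.0014]
```

View pics/side2.png

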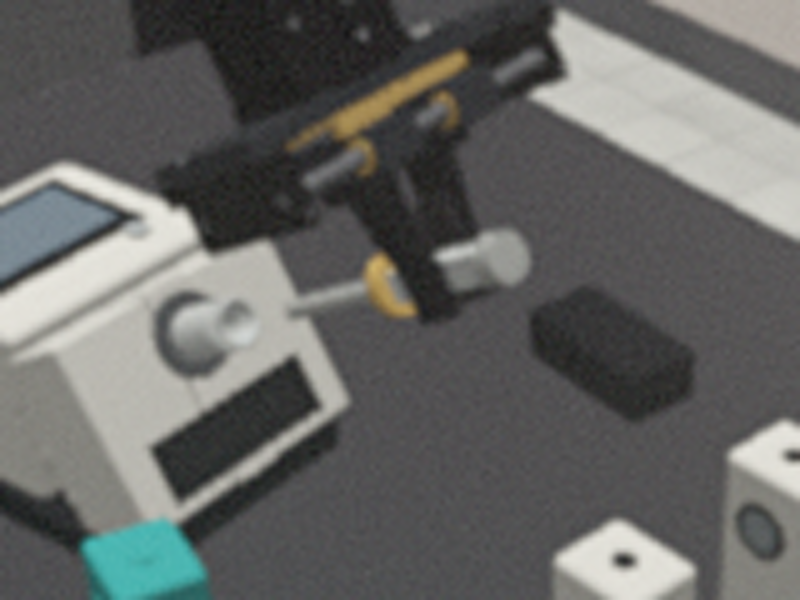

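View pics/top2.png

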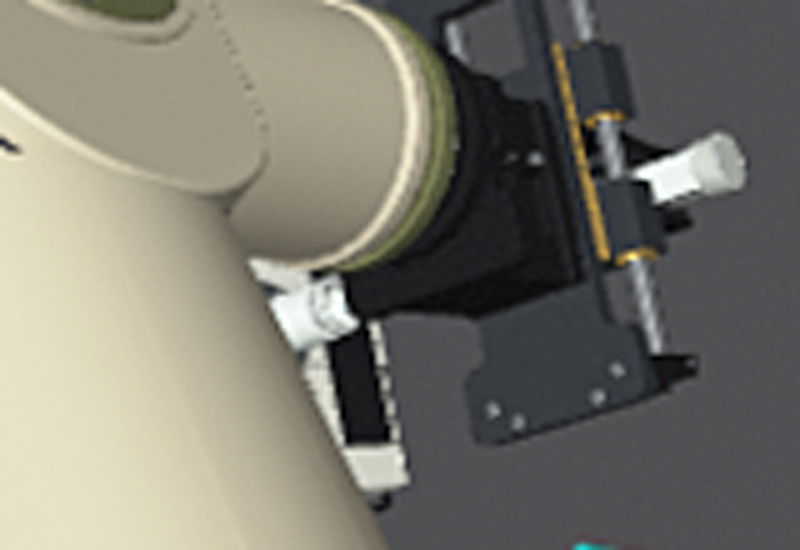

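Run:
```python
from h import *
s=read_state();r=R.from_quat(s["eef_rot"]);p=s["ee_pos"]
c=lambda q:((q+.5-0)*5-.5)
for nm,X in(("tip",[.118,0,0]),("collarmid",[.034,0,0]),("tail",[-.044,0,0])):
    W=p+r.apply(X);q=proj("side",W)[0];print(nm,W.round(4),((q-[200,100]+.5)*5-.5).round(1), "top",((proj("top",W)[0]-[170,150]+.5)*5-.5).round(1))
print("rim",((proj("side",RIM)[0]-[200,100]+.5)*5-.5).round(1),((proj("top",RIM)[0]-[170,150]+.5)*5-.5).round(1))
def side(n,q):return plane(n,[q],.13)
# circle of rim 28mm & 20mm
a=np.linspace(0,2*np.pi,200);M=target(YP,-30).as_matrix()
for n,off in(("side",(200,100)),("top",(170,150))):
    im=cv2.imread(f"pics/{n}2.png")
    for rad in(.014,.01):
        C=RIM+rad*(np.outer(np.cos(a),M[:,1])+np.outer(np.sin(a),M[:,2]))
        for q in proj(n,C):
            x,y=((q-off+.5)*5-.5).round().astype(int)
            if 0<=x<im.shape[1] and 0<=y<im.shape[0]: im[y,x]=(0,0,255)
    for X in np.linspace(-.044,.118,120):
        x,y=((proj(n,p+r.apply([X,0,0]))[0]-off+.5)*5-.5).round().astype(int)
        if 0<=x<im.shape[1] and 0<=y<im.shape[0]: im[y,x]=(0,255,0)
    cr=im[220:420,120:560] if n=="side" else im[80:380,220:780]
    cv2.imwrite(f"pics/ov_{n}.png",cv2.resize(cr,None,fx=1.7 if n=="side" else 1.4,fy=1.7 if n=="side" else 1.4,interpolation=cv2.INTER_NEAREST))
```

```text
tip [0.5108 0.225  0.151 ] [291.3 310.2] top [417.2 274.2]
collarmid [0.5271 0.1538 0.1925] [399.3 284.1] top [574.  216.5]
tail [0.5422 0.0876 0.231 ] [513.1 256.5] top [733.5 157.9]
rim [238.7 323.2] [342.5 305. ]
```

View pics/ov_side.png

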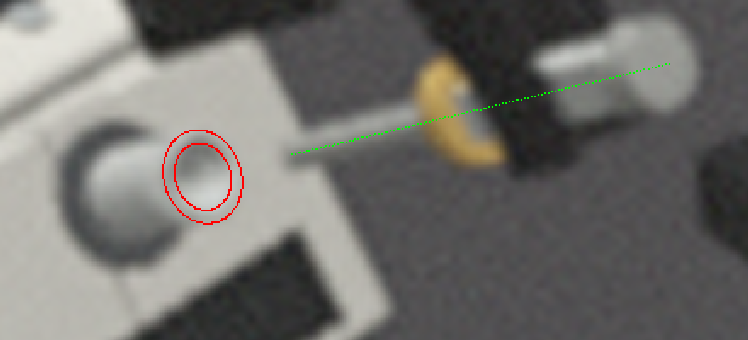

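View pics/ov_top.png

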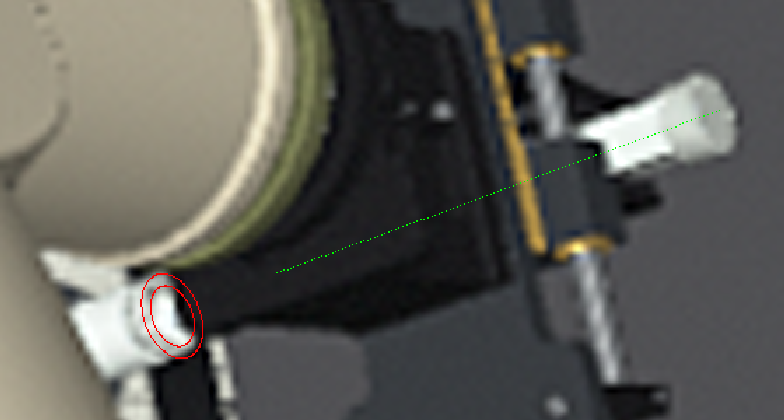

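send_rows([
  [0, -0.3, -0.3, 0.005, 0, -0.001, 1],
  [0, -0.1, -0.1, 0.005, 0, -0.0005, 1],
  [0, 0, 0, 0.005, 0, 0, 1],
  [0, 0, 0, 0.005, 0, 0, 1],
  [0, 0, 0, 0.005, 0, 0, 1],
  [0, 0, 0, 0.005, 0, 0, 1],
  [0, 0, 0, 0.004, 0, 0, 1],
  [0, 0, 0, 0.002, 0, 0, 1],
  [0, 0, 0, 0, 0, 0, 1],
  [0, 0, 0, 0, 0, 0, 1],
])

```text
time: 10.3
ee_pos: [0.5253, 0.1597, 0.1905]
eef_rot: [0.598, 0.758, -0.161, 0.202]
ft_force: [0.2, -0.1, -1.2]
width: 0.0155
```

Run:
```python
from h import *
err(outp(0.0),target(YP,-30))
```

```text
t 10.3 pos [0.5253 0.1597 0.1905] w 0.0155 F [ 0.2 -0.1 -1.2] q [-0.86  0.31  0.24  1.7   0.42  1.37 -0.53]
turn deg [-0.12  0.02  0.08] shift tool [ 0.0026 -0.0001  0.0002] shift in target axes [ 0.0026 -0.0001  0.0002]
```

Run:
```python
from h import *
im,d=camera("side");cv2.imwrite("pics/s3.png",cv2.resize(im[135:185,220:310],None,fx=8,fy=8,interpolation=cv2.INTER_CUBIC))
s=read_state();r=R.from_quat(s["eef_rot"]);p=s["ee_pos"]
for X in(.118,.038,-.044):print(((proj("side",p+r.apply([X,0,0]))[0]-[220,135]+.5)*8-.5).round(1))
```

```text
[226.8 235.7]
[382.  195.4]
[561.8 148.7]
```

View pics/s3.png

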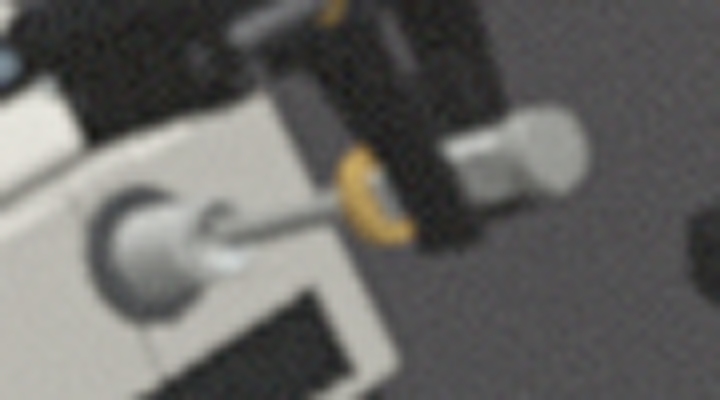

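send_rows([
  [0, 0, 0, 0.003, 0, 0, 1],
  [0, 0, 0, 0.003, 0, 0, 1],
  [0, 0, 0, 0.003, 0, 0, 1],
  [0, 0, 0, 0.003, 0, 0, 1],
  [0, 0, 0, 0.003, 0, 0, 1],
  [0, 0, 0, 0.003, 0, 0, 1],
  [0, 0, 0, 0.003, 0, 0, 1],
  [0, 0, 0, 0, 0, 0, 1],
  [0, 0, 0, 0, 0, 0, 1],
  [0, 0, 0, 0, 0, 0, 1],
])

```text
time: 11.35
ee_pos: [0.521, 0.1788, 0.1793]
eef_rot: [0.599, 0.758, -0.161, 0.203]
ft_force: [-0.5, -0.0, -1.1]
width: 0.0157
```

Run:
```python
from h import *
err(outp(-0.02),target(YP,-30))
s=read_state();print(target(YP,-30).inv().apply(s["ft_force"]),s["torque"])
```

```text
t 11.35 pos [0.521  0.1788 0.1793] w 0.0157 F [-0.5 -0.  -1.1] q [-0.88  0.34  0.23  1.69  0.41  1.37 -0.56]
turn deg [-0.1   0.01  0.04] shift tool [ 0.0001 -0.0003  0.0003] shift in target axes [ 0.0001 -0.0003  0.0003]
[ 0.67075333 -0.50591259  0.93500243] [ 0.71576846  0.183886   -0.01205957]
```

send_rows([
  [0, 0, 0, 0.005, 0, 0, 1],
  [0, 0, 0, 0.005, 0, 0, 1],
  [0, 0, 0, 0.005, 0, 0, 1],
  [0, 0, 0, 0.005, 0, 0, 1],
  [0, 0, 0, 0.005, 0, 0, 1],
  [0, 0, 0, 0.005, 0, 0, 1],
  [0, 0, 0, 0.005, 0, 0, 1],
  [0, 0, 0, 0.005, 0, 0, 1],
  [0, 0, 0, 0.005, 0, 0, 1],
  [0, 0, 0, 0.002, 0, 0, 1],
])

```text
time: 12.35
ee_pos: [0.5106, 0.2221, 0.1535]
eef_rot: [0.598, 0.758, -0.161, 0.203]
ft_force: [0.4, 0.7, -0.6]
width: 0.0155
```

Run:
```python
from h import *
err(outp(-0.08),target(YP,-30))
s=read_state();print(target(YP,-30).inv().apply(s["ft_force"]),s["torque"])
```

```text
t 12.35 pos [0.5106 0.2221 0.1535] w 0.0155 F [ 0.4  0.7 -0.6] q [-0.92  0.4   0.2   1.67  0.39  1.36 -0.63]
turn deg [-0.1   0.01  0.05] shift tool [ 0.0086 -0.0002  0.0002] shift in target axes [ 0.0086 -0.0002  0.0002]
[0.84524359 0.5626996  0.2451535 ] [0.66219069 0.16121205 0.00755091]
```

Now seek contact: small steps until the axial force rises.

send_rows([
  [0, 0, 0, 0.002, 0, 0, 1],
  [0, 0, 0, 0.002, 0, 0, 1],
  [0, 0, 0, 0.002, 0, 0, 1],
  [0, 0, 0, 0.0015, 0, 0, 1],
  [0, 0, 0, 0.001, 0, 0, 1],
  [0, 0, 0, 0.001, 0, 0, 1],
  [0, 0, 0, 0.001, 0, 0, 1],
  [0, 0, 0, 0.001, 0, 0, 1],
  [0, 0, 0, 0.001, 0, 0, 1],
  [0, 0, 0, 0.001, 0, 0, 1],
])

```text
time: 13.35
ee_pos: [0.5092, 0.2286, 0.1492]
eef_rot: [0.601, 0.755, -0.164, 0.205]
ft_force: [-0.9, -4.2, 4.2]
width: 0.0152
```

Run:
```python
from h import *
err(outp(-0.08),target(YP,-30))
s=read_state();print(target(YP,-30).inv().apply(s["ft_force"]),s["torque"])
```

```text
t 13.35 pos [0.5092 0.2286 0.1492] w 0.0152 F [-0.9 -4.2  4.2] q [-0.93  0.42  0.2   1.66  0.39  1.37 -0.64]
turn deg [-0.29  0.45 -0.3 ] shift tool [ 0.0007 -0.0005 -0.0002] shift in target axes [ 0.0007 -0.0005 -0.0002]
[-5.40057994 -1.87395117 -1.69682844] [-0.87099172  0.31666134 -0.19661382]
```

send_rows([
  [-0.2, 0.2, -0.2, 0.002, 0, 0, 1],
  [0, 0, 0, 0.002, 0, 0, 1],
  [0, 0, 0, 0.002, 0, 0, 1],
  [0, 0, 0, 0.002, 0, 0, 1],
  [0, 0, 0, 0.002, 0, 0, 1],
  [0, 0, 0, 0.002, 0, 0, 1],
  [0, 0, 0, 0.002, 0, 0, 1],
  [0, 0, 0, 0.002, 0, 0, 1],
  [0, 0, 0, 0.002, 0, 0, 1],
  [0, 0, 0, 0.002, 0, 0, 1],
])

```text
time: 14.35
ee_pos: [0.5096, 0.2284, 0.1485]
eef_rot: [0.605, 0.748, -0.172, 0.212]
ft_force: [-2.7, -7.7, 9.3]
width: 0.0155
```

Run:
```python
from h import *
err(outp(-0.08),target(YP,-30))
s=read_state();print(target(YP,-30).inv().apply(s["ft_force"]),s["torque"])
im,d=camera("side");cv2.imwrite("pics/s4.png",cv2.resize(im[125:185,210:310],None,fx=8,fy=8,interpolation=cv2.INTER_CUBIC))
```

```text
t 14.35 pos [0.5096 0.2284 0.1485] w 0.0155 F [-2.7 -7.7  9.3] q [-0.94  0.43  0.2   1.65  0.39  1.38 -0.66]
turn deg [-0.73  1.66 -1.14] shift tool [ 0.0006 -0.0008 -0.0009] shift in target axes [ 0.0006 -0.0007 -0.0009]
[-10.55045666  -4.40632267  -4.59255807] [-1.69356268  0.57800143 -0.17538545]
```

View pics/s4.png

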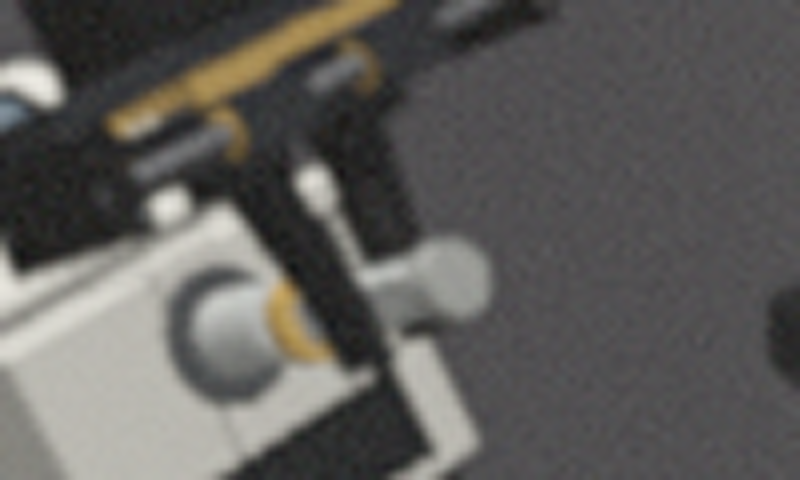

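send_rows([
  [0, 0, 0, 0, 0, 0, 1],
  [0, 0, 0, 0, 0, 0, 1],
  [0, 0, 0, 0, 0, 0, 1],
  [0, 0, 0, 0, 0, 0, 1],
  [0, 0, 0, 0, 0, 0, 1],
  [-0.4, 0.8, -0.6, 0, 0, 0, 1],
  [-0.3, 0.8, -0.5, 0, 0, 0, 1],
  [0, 0, 0, 0, 0, 0, 1],
  [0, 0, 0, 0, 0, 0, 1],
  [0, 0, 0, 0, 0, 0, 1],
])

```text
time: 15.4
ee_pos: [0.51, 0.2284, 0.1485]
eef_rot: [0.599, 0.758, -0.159, 0.203]
ft_force: [1.6, -2.7, -0.2]
width: 0.0154
```

Run:
```python
from h import *
err(outp(-0.08),target(YP,-30))
s=read_state();print(target(YP,-30).inv().apply(s["ft_force"]),s["torque"])
```

```text
t 15.4 pos [0.51   0.2284 0.1485] w 0.0154 F [ 1.6 -2.7 -0.2] q [-0.92  0.41  0.2   1.66  0.38  1.35 -0.64]
turn deg [ 0.09 -0.14  0.01] shift tool [ 0.0007 -0.0011 -0.0009] shift in target axes [ 0.0007 -0.0011 -0.0009]
[-2.5115609   0.90909127  1.72235397] [-0.07718193 -0.0271804   0.06348326]
```

send_rows([
  [0, 0, 0, -0.003, -0.0005, -0.0005, 1],
  [0, 0, 0, -0.005, -0.0005, -0.0004, 1],
  [0, 0, 0, -0.006, 0, 0, 1],
  [0, 0, 0, -0.006, 0, 0, 1],
  [0, 0, 0, -0.006, 0, 0, 1],
  [0, 0, 0, -0.006, 0, 0, 1],
  [0, 0, 0, -0.006, 0, 0, 1],
  [0, 0, 0, -0.006, 0, 0, 1],
  [0, 0, 0, -0.006, 0, 0, 1],
  [0, 0, 0, -0.006, 0, 0, 1],
])

```text
time: 16.4
ee_pos: [0.5206, 0.1799, 0.1783]
eef_rot: [0.598, 0.76, -0.158, 0.202]
ft_force: [1.5, 1.0, -3.4]
width: 0.0154
```

Run:
```python
from h import *
err(outp(0.04),target(YP,-30))
s=read_state();print(target(YP,-30).inv().apply(s["ft_force"]),s["torque"])
```

```text
t 16.4 pos [0.5206 0.1799 0.1783] w 0.0154 F [ 1.5  1.  -3.4] q [-0.88  0.33  0.22  1.7   0.41  1.36 -0.56]
turn deg [ 0.19 -0.34  0.13] shift tool [-0.0614 -0.0004 -0.0003] shift in target axes [-0.0614 -0.0003  0.0001]
[2.22264836 1.65685574 2.67805488] [ 0.86780682 -0.15169825  0.01249964]
```

send_rows([
  [0, -0.2, 0, -0.006, 0, 0, 1],
  [0, -0.1, 0, -0.006, 0, 0, 1],
  [0, 0, 0, -0.006, 0, 0, 1],
  [0, 0, 0, -0.006, 0, 0, 1],
  [0, 0, 0, -0.006, 0, 0, 1],
  [0, 0, 0, -0.008, 0, 0, 1],
  [0, 0, 0, -0.008, 0, 0, 1],
  [0, 0, 0, -0.008, 0, 0, 1],
  [0, 0, 0, -0.006, 0, 0, 1],
  [0, 0, 0, 0, 0, 0, 1],
])

```text
time: 17.4
ee_pos: [0.5336, 0.123, 0.2119]
eef_rot: [0.598, 0.758, -0.16, 0.204]
ft_force: [-0.1, 0.6, -2.5]
width: 0.0156
```

Run:
```python
from h import *
err(outp(0.04),target(YP,-30))
```

```text
t 17.4 pos [0.5336 0.123  0.2119] w 0.0156 F [-0.1  0.6 -2.5] q [-0.83  0.26  0.26  1.72  0.43  1.37 -0.46]
turn deg [0.09 0.03 0.04] shift tool [ 0.0059  0.0003 -0.    ] shift in target axes [ 0.0059  0.0003 -0.    ]
```

send_rows([
  [0, 2, 0, -0.02, 0, 0, 1],
  [0, 4, 0, -0.02, 0, -0.005, 1],
  [0, 5, 0, -0.02, 0, -0.005, 1],
  [0, 5, 0, -0.02, 0, -0.005, 1],
  [0, 5, 0, -0.02, 0, 0, 1],
  [0, 5, 0, -0.02, 0, 0, 1],
  [0, 3, 0, -0.02, 0, 0, 1],
  [0, 1, 2, -0.03, 0.005, 0, 1],
  [0, 0, 2, -0.03, 0.005, 0, 1],
  [0, 0, 2, -0.03, 0.005, 0, 1],
])

```text
time: 18.4
ee_pos: [0.5984, -0.0834, 0.2695]
eef_rot: [0.654, 0.756, 0.008, -0.007]
ft_force: [0.0, 0.3, -1.2]
width: 0.0154
```

```bash
cat >> h.py <<'E'
F=np.array([.5858,.0020,.09]);YF=93.5
def foc(dz=0):return F-.118*target(YF,0).as_matrix()[:,0]+[0,0,dz]
E
python3 - <<'E'
from h import *
print(foc());err(foc(.1),target(YF,0))
E
```

```text
[ 0.59300373 -0.11577991  0.09      ]
t 18.4 pos [ 0.5984 -0.0834  0.2695] w 0.0154 F [ 0.   0.3 -1.2] q [-0.31  0.29  0.48  1.5  -0.16  1.4   0.33]
turn deg [ 0.13 -1.24  4.73] shift tool [-0.033  -0.0102  0.0788] shift in target axes [-0.032  -0.0073  0.0795]
```

send_rows([
  [0, -0.6, 2.3, -0.006, -0.004, 0, 1],
  [0, -0.6, 2.3, -0.006, -0.003, 0, 1],
  [0, 0, 0, -0.003, 0, 0.01, 1],
  [0, 0, 0, 0, 0, 0.015, 1],
  [0, 0, 0, 0, 0, 0.015, 1],
  [0, 0, 0, 0, 0, 0.015, 1],
  [0, 0, 0, 0, 0, 0.01, 1],
  [0, 0, 0, 0, 0, 0.005, 1],
  [0, 0, 0, 0, 0, 0, 1],
  [0, 0, 0, 0, 0, 0, 1],
])

```text
time: 19.4
ee_pos: [0.5917, -0.1022, 0.1892]
eef_rot: [0.685, 0.729, -0.002, -0.001]
ft_force: [0.6, 0.2, -2.0]
width: 0.0156
```

Run:
```python
from h import *
err(foc(.1),target(YF,0))
for n,x,y,w,h,k in (("side",290,130,150,110,5),("top",300,120,160,110,5)):
    im,d=camera(n);cv2.imwrite(f"pics/{n}5.png",cv2.resize(im[y:y+h,x:x+w],None,fx=k,fy=k,interpolation=cv2.INTER_CUBIC))
    s=read_state();r=R.from_quat(s["eef_rot"]);p=s["ee_pos"]
    for X in(.118,.038,-.044):print(n,((proj(n,p+r.apply([X,0,0]))[0]-[x,y]+.5)*k-.5).round(1))
```

```text
t 19.4 pos [ 0.5917 -0.1022  0.1892] w 0.0156 F [ 0.6  0.2 -2. ] q [-0.3   0.33  0.49  1.62 -0.16  1.24  0.28]
turn deg [-0.28  0.04  0.08] shift tool [-0.0137  0.0004 -0.0008] shift in target axes [-0.0137  0.0004 -0.0008]
side [245.  222.6]
side [386.7 300.7]
side [550.  390.7]
top [253.2 235.7]
top [441.5 224.3]
top [634.4 212.5]
```

View pics/side5.png

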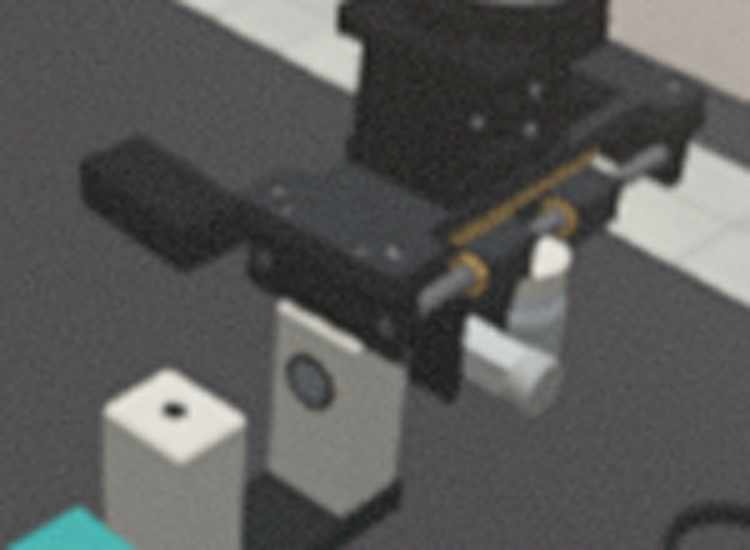

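View pics/top5.png

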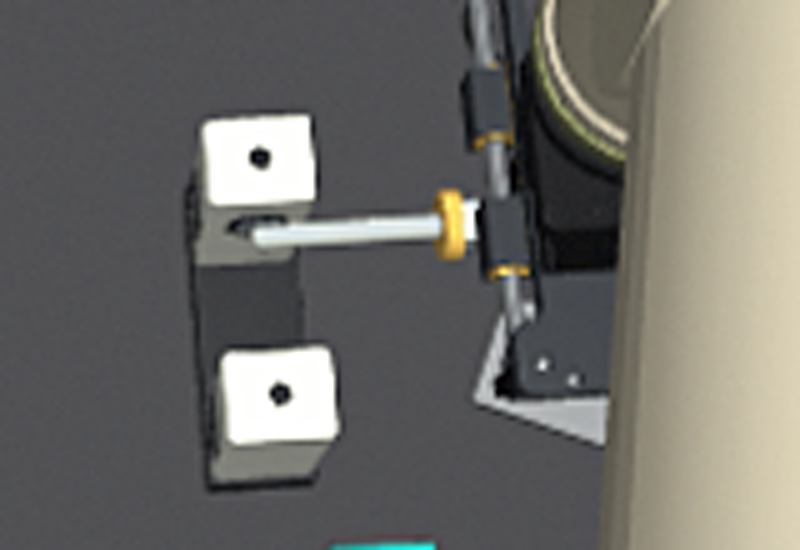

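send_rows([
  [-0.2, 0, 0, -0.007, 0, 0, 1],
  [0, 0, 0, -0.006, 0, 0, 1],
  [0, 0, 0, 0, 0, 0, 1],
  [0, 0, 0, 0, 0, 0.01, 1],
  [0, 0, 0, 0, 0, 0.012, 1],
  [0, 0, 0, 0, 0, 0.012, 1],
  [0, 0, 0, 0, 0, 0.012, 1],
  [0, 0, 0, 0, 0, 0.01, 1],
  [0, 0, 0, 0, 0, 0, 1],
  [0, 0, 0, 0, 0, 0, 1],
])

```text
time: 20.5
ee_pos: [0.5926, -0.1166, 0.1283]
eef_rot: [0.685, 0.729, -0.0, 0.0]
ft_force: [0.5, 0.2, -0.7]
width: 0.0154
```

Run:
```python
from h import *
err(foc(0),target(YF,0))
```

```text
t 20.5 pos [ 0.5926 -0.1166  0.1283] w 0.0154 F [ 0.5  0.2 -0.7] q [-0.27  0.39  0.48  1.68 -0.2   1.12  0.33]
turn deg [-0.03  0.04  0.05] shift tool [0.0009 0.0005 0.0383] shift in target axes [0.0008 0.0004 0.0383]
```

send_rows([
  [0, 0, 0, 0.0008, 0.0004, 0.006, 1],
  [0, 0, 0, 0, 0, 0.008, 1],
  [0, 0, 0, 0, 0, 0.008, 1],
  [0, 0, 0, 0, 0, 0.007, 1],
  [0, 0, 0, 0, 0, 0.005, 1],
  [0, 0, 0, 0, 0, 0.002, 1],
  [0, 0, 0, 0, 0, 0, 1],
  [0, 0, 0, 0, 0, 0, 1],
  [0, 0, 0, 0, 0, 0, 1],
  [0, 0, 0, 0, 0, 0, 1],
])

```text
time: 21.5
ee_pos: [0.594, -0.1158, 0.0905]
eef_rot: [0.685, 0.729, 0.0, 0.001]
ft_force: [-0.3, -0.1, -1.1]
width: 0.0154
```

Run:
```python
from h import *
err(foc(0),target(YF,0))
for n,x,y,w,h,k in (("side",290,150,150,110,5),("top",300,120,160,110,5)):
    im,d=camera(n);im2=cv2.resize(im[y:y+h,x:x+w],None,fx=k,fy=k,interpolation=cv2.INTER_CUBIC);cv2.imwrite(f"pics/{n}6.png",im2)
    s=read_state();r=R.from_quat(s["eef_rot"]);p=s["ee_pos"]
    for X in(.118,.038,-.044):print(n,((proj(n,p+r.apply([X,0,0]))[0]-[x,y]+.5)*k-.5).round(1))
```

```text
t 21.5 pos [ 0.594  -0.1158  0.0905] w 0.0154 F [-0.3 -0.1 -1.1] q [-0.26  0.44  0.47  1.71 -0.22  1.05  0.35]
turn deg [0.1  0.06 0.06] shift tool [ 0.0001 -0.001   0.0005] shift in target axes [ 0.0001 -0.001   0.0005]
side [261.3 312.5]
side [395.3 396.1]
side [548.7 491.9]
top [262.6 292.2]
top [430.2 281.9]
top [602.  271.4]
```

View pics/side6.png

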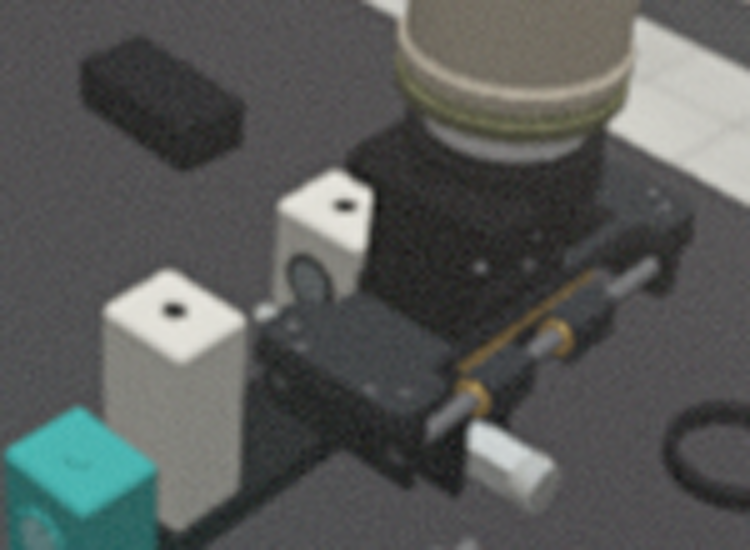

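View pics/top6.png

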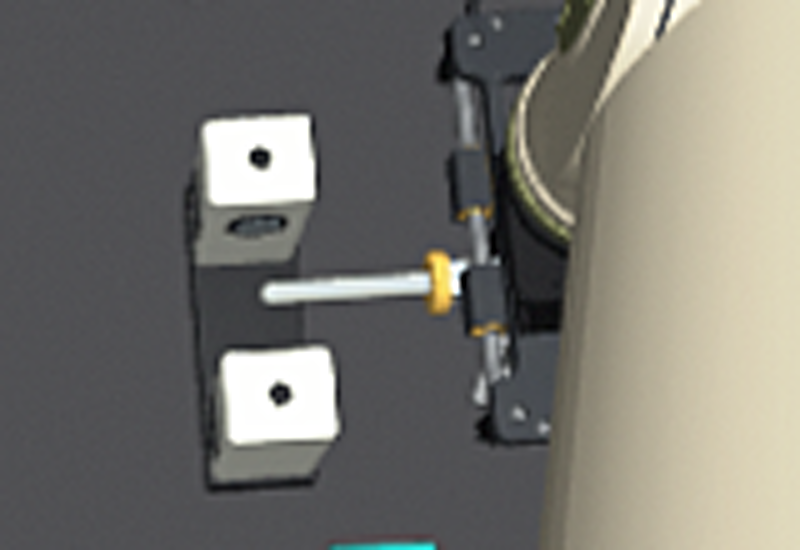

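send_rows([
  [0, 0, 0, 0, -0.001, 0.0005, 1],
  [0, 0, 0, 0, 0, 0, 1],
  [0, 0, 0, 0, 0, 0, 1],
  [0, 0, 0, 0, 0, 0, 1],
  [0, 0, 0, 0, 0, 0, 1],
  [0, 0, 0, 0, 0, 0, 1],
  [0, 0, 0, 0, 0, 0, 1],
  [0, 0, 0, 0, 0, 0, 1],
  [0, 0, 0, 0, 0, 0, 1],
  [0, 0, 0, 0, 0, 0, 1],
])

```text
time: 22.6
ee_pos: [0.593, -0.1159, 0.0901]
eef_rot: [0.685, 0.729, 0.0, 0.001]
ft_force: [0.7, 1.1, -2.2]
width: 0.0153
```

Run:
```python
from h import *
err(foc(0),target(YF,0))
print(tri(((261+2+.5)/5-.5+300,(292.5+.5)/5-.5+120),((263+.5)/5-.5+290,(312+.5)/5-.5+150)),np.abs(read_state()["joint_vel"]).max())
```

```text
t 22.6 pos [ 0.593  -0.1159  0.0901] w 0.0153 F [ 0.7  1.1 -2.2] q [-0.26  0.44  0.47  1.71 -0.22  1.05  0.35]
turn deg [0.12 0.06 0.07] shift tool [0.0001 0.     0.0001] shift in target axes [0.0001 0.     0.0001]
(array([0.58676685, 0.00152753, 0.09072262]), np.float64(0.0009189163046231076)) 0.001707510970875508
```

```bash
python3 -c "
from bench import *
print(close_job())"
```

```text
the job is handed in; nothing more can be done
None
```

I took the gauge rod from its cradle and pushed it into the analyser's port until the collar met the rim. The push read about 10 N, and the picture showed the collar against the rim. After a pause of about 1 s I drew it straight out, with no large side forces. I then levelled the rod and lowered its tip into the gap of the white reader. The job was handed in at about 22.6 s, with the rod still gripped.

**Last checks**
- **Tip position:** found from both cameras just before a final 1 mm correction, it was at (0.587, 0.0015, 0.091) m, with the two views agreeing to 0.9 mm. The reader's midpoint is at about (0.586, 0.002, 0.090) m. After the correction the arm's own reading was within 0.2 mm of the target; I took no picture after it.
- **Angle and grip:** the tool was within about 0.15° of level and square, the arm was at rest, and the fingers read 15.3 mm on the 16 mm handle.

**Small disagreements**
- In the side view, the rod's tail end appeared about 1.5–2 px from where the arm's pose put it, mostly along the rod.
- While pressed on the rim, the gripper tilted about 2°. I corrected that before drawing the rod out. The rod then matched its expected place to about 1–2 mm, so I saw no sign that it had slipped.

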